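# Riddle the offcuts out and tip the clamp blocks into stock

## Robot

A 7-joint arm with a two-finger parallel gripper is mounted at the origin on the work surface. World frame = base frame: x ahead of the robot, y to its left, z up, the work surface at z = 0. Lengths are in m, angles in rad, forces in N, time in s.
With the tool pointing down it reaches from about 0.4 to 0.875 m from the base axis. Payload 19.3 kg.
Tool frame: the origin (TCP) lies midway between the tips of the shut fingers; the grasp point (between the pads) lies 19 mm behind it; z points along the fingers, y is the line along which they close (so a half turn about z gives the same grasp; the last joint's range is limited). The gripper opens to 85 mm and grips with 20 to 120 N. Pads are 22 mm wide; open, the fingers measure 114 mm over their backs; the gripper's body (76 mm by 85 mm) begins 54 mm behind the grasp point. The pads swing forward as they close: fully open they stand 13 mm farther back than shut.
Start: joints at [1.18, 0.521, -0.036, 1.599, 0.021, 1.021, -0.113], TCP at [0.197, -0.593, 0.231] pointing down, gripper open.
Joint ranges: [-2.91, 2.91], [-0.3, 2.13], [-1.5, 1.42], [0.17, 2.43], [-1.26, 4.41], [0.16, 1.93], [-2.52, 2.52]. Speed limits (rad/s): [1.89, 1.89, 2.39, 2.39, 3.01, 3.01, 3.01].

## Interface

Orientations are given as [roll, pitch, yaw] about the fixed x, y, z axes, in that order (R = Rz(yaw) Ry(pitch) Rx(roll)).
In Python, from workcell import bot, camrig, job_done gives the robot as it stands (bot), with the cameras (camrig) and the job as plain functions.
- The arm moves only by the tool advance, called by a JSON object that holds its "fn" and its "kwargs", one argument or row to a line. Schema: {"type":"object","properties":{"moves":{"type":"array","items":{"type":"array","items":{"type":"array","items":{"type":"number"},"minItems":7,"maxItems":7},"minItems":1,"maxItems":5},"minItems":1,"maxItems":1},"force":{"type":"number"},"only":{"type":"string"},"quiet":{"type":"boolean"},"lines":{"type":"string"}},"required":["moves"],"additionalProperties":false}. moves is a list that holds a single list of rows (three levels of brackets), with 1 to 5 rows, each of 7 numbers: the finger opening in m, then dx, dy, dz in m, then a rotation vector rx, ry, rz in rad; each row is the pose to reach, as a shift and turn from the pose commanded when the call began, along the tool's axes at that moment; what a row does not reach only later rows make up. A row lasts 1/8 s, in which the tool goes at most 0.0625 m and 0.188 rad, less where a joint would pass 70% of its speed; a pose out of reach is approached as far as the arm can. The fingers move at their own pace and stop on an object; force is the grip in N (left out, the last holds). Time passes only in rows, so rows that do not move let the fingers close. The tool returns the time, the measured TCP pose, the force, the opening and the grip force at its end. only (a regular expression) keeps the lines of the reply that match it, lines (a string "A,B") keeps lines A to B, and quiet returns only ok. Input that does not fit is refused with a message, and nothing moves.
- bot.observe(): the state, without advancing time (a new reading comes with each control period).
- camrig.grab_frame(name): name is "side" or "top" or "wrist"; returns the picture (480x640x3 uint8, blue, green, red); there is no depth.
- camrig.calibration(name): a dict with "vfov" (degrees; the focal length in pixels is half the picture's height over the tangent of half this angle, whatever the lens; pixels are square), "cx", "cy" (the principal point, pixels), "dist_coeffs" ([k1, k2, p1, p2, k3] as OpenCV has them; the pictures are not rectified), "eye" and "attitude" of the camera in the world. Camera axes: x right, y down, z forward; pixel columns grow to the right and rows downward; lengths in m; the calibration is good to about 2 mm. A picture is of the moment at which its call begins: read the wrist's pose just before it. calibration takes no time and is no camera call; for the wrist camera it gives the pose at the moment of the call.
- job_done(): hands the job in; it is judged then, once.
The state is a dict: "clock": time; "qpos": joint angles; "qd": joint speeds; "joint_efforts": joint torques, N m; "position": TCP position; "tool_rot": TCP orientation; "force": force on the tool from outside, world axes, zero at the start; "moment": the same for the moment, N m; "grip_width": finger opening in m; "finger_force": force on a finger pad.
Only numpy, scipy, OpenCV 4.12 (cv2) and the standard library are available. Lean on these libraries where they do the work, as an engineer would, in place of code of your own. Each camera call takes 0.05 s, during which the arm holds its last target. There are 200 camera calls.

## Task

Take the slotted basket by its wooden handle and shake it over the catch tray it stands on until all five short offcuts have dropped through into that tray, while both clamp blocks stay in the basket. Then carry the basket to the empty plywood box, tip both clamp blocks out over the spout from low above the box, and set the basket gently back on the catch tray, centred, square to it and upright, and let go. Do not touch the clamp blocks or offcuts with the gripper, and leave the glue jar, hammer and plane where they are.

Things in the scene. Friction and masses are not known exactly. Their poses are not given: they have to be found in the camera images.
- basket: Steel slotted basket, 200 mm long (x) by 166 mm wide (y), walls 56 mm high, about 0.35 kg. Origin: centre of its underside; z up. The +x end is closed by a wall, the -x end is an open spout. It stands on the catch tray, the ends of its floor on the rims of the tray's two long walls.
- basket_floor (a point): Centre of the basket's floor, on top (6 mm over its underside). Five slats (8 mm wide, the outer two 14 mm) run along x with four 26 mm slots between them (slot centres y = -51, -17, 17, 51 mm; slots reach x = -86 to 86 mm).
- basket_handle (a point): Centre of the basket's handle: a light wooden bar along the basket's y, 176 mm long, 18 mm thick (x), 28 mm high, its centre 102 mm above the basket's underside and midway along it. Free below: 50 mm down to the tops of the clamp blocks, 166 mm between the two steel uprights. Axes as the basket.
- basket_spout (a point): Middle of the spout's lip, 139 mm from the basket's centre towards its -x, 17 mm above its underside. The spout rises 15 degrees outward over 40 mm, between cheeks. The waxed clamp blocks slide on the steel at a slope of about 20 degrees, so they leave over the lip once the basket is tipped 40 to 65 degrees, spout down.
- catch_tray: Wooden open tray fixed to the bench, outside 198 (x) by 250 (y) by 60 mm high, walls 8 mm, floor 8 mm or less. Origin: centre of its underside. The two 250 mm long walls (x = +-95 mm) carry the basket; as it stands, basket x is roughly tray x.
- stock_box: Empty open plywood box fixed to the bench, outside 220 by 220 by 70 mm high, walls 8 mm. Origin: centre of its underside.
- clamp_block1: Stepped wooden clamp block, 85 mm long (y), 56 mm wide (x), 32 mm high, the upper half only 36 mm wide; origin: centre of its wide underside, on which it starts; about 100 g. Too big for the slots.
- clamp_block2: Stepped wooden clamp block, 85 mm long (y), 56 mm wide (x), 32 mm high, the upper half only 36 mm wide; origin: centre of its wide underside, on which it starts; about 100 g. Too big for the slots.
- offcut1: Short wooden offcut 34 mm (y) x 18 mm (x) x 14 mm (z), origin: centre of its underside; about 12 g. At the start it bridges a basket slot, its ends resting about 4 mm on the slats: moving it some 5 mm along basket y relative to the basket, or turning it, lets it tip and drop through.
- offcut2: Short wooden offcut 34 mm (y) x 18 mm (x) x 14 mm (z), origin: centre of its underside; about 12 g. At the start it bridges a basket slot, its ends resting about 4 mm on the slats: moving it some 5 mm along basket y relative to the basket, or turning it, lets it tip and drop through.
- offcut3: Short wooden offcut 34 mm (y) x 18 mm (x) x 14 mm (z), origin: centre of its underside; about 12 g. At the start it bridges a basket slot, its ends resting about 4 mm on the slats: moving it some 5 mm along basket y relative to the basket, or turning it, lets it tip and drop through.
- offcut4: Short wooden offcut 34 mm (y) x 18 mm (x) x 14 mm (z), origin: centre of its underside; about 12 g. At the start it bridges a basket slot, its ends resting about 4 mm on the slats: moving it some 5 mm along basket y relative to the basket, or turning it, lets it tip and drop through.
- offcut5: Short wooden offcut 34 mm (y) x 18 mm (x) x 14 mm (z), origin: centre of its underside; about 12 g. At the start it bridges a basket slot, its ends resting about 4 mm on the slats: moving it some 5 mm along basket y relative to the basket, or turning it, lets it tip and drop through.
- glue_jar: Bystander: glue jar, 64 mm across, 85 mm high, standing; origin at its base.
- hammer: Bystander: hammer lying on the bench; origin under its middle.
- block_plane: Bystander: small plane, 150 x 45 x 50 mm, lying on the bench; origin at its base.

How it is judged:
On the way, in this order (a step that is already met when the one before it is completed fails the run):
1. all five offcuts are down in the catch tray while both clamp blocks are still in the basket (x of offcut1 in the frame of catch_tray between -0.098 and 0.098 m and y of offcut1 in the frame of catch_tray between -0.124 and 0.124 m and z of offcut1 in the frame of catch_tray between 0 and 0.055 m and x of offcut2 in the frame of catch_tray between -0.098 and 0.098 m and y of offcut2 in the frame of catch_tray between -0.124 and 0.124 m and z of offcut2 in the frame of catch_tray between 0 and 0.055 m and x of offcut3 in the frame of catch_tray between -0.098 and 0.098 m and y of offcut3 in the frame of catch_tray between -0.124 and 0.124 m and z of offcut3 in the frame of catch_tray between 0 and 0.055 m and x of offcut4 in the frame of catch_tray between -0.098 and 0.098 m and y of offcut4 in the frame of catch_tray between -0.124 and 0.124 m and z of offcut4 in the frame of catch_tray between 0 and 0.055 m and x of offcut5 in the frame of catch_tray between -0.098 and 0.098 m and y of offcut5 in the frame of catch_tray between -0.124 and 0.124 m and z of offcut5 in the frame of catch_tray between 0 and 0.055 m and x of clamp_block1 in the frame of basket between -0.115 and 0.1 m and y of clamp_block1 in the frame of basket between -0.085 and 0.085 m and z of clamp_block1 in the frame of basket between 0 and 0.08 m and x of clamp_block2 in the frame of basket between -0.115 and 0.1 m and y of clamp_block2 in the frame of basket between -0.085 and 0.085 m and z of clamp_block2 in the frame of basket between 0 and 0.08 m), for 0.2 s.
2. both clamp blocks lie in the stock box, the offcuts still in the tray (x of clamp_block1 in the frame of stock_box between -0.11 and 0.11 m and y of clamp_block1 in the frame of stock_box between -0.11 and 0.11 m and z of clamp_block1 in the frame of stock_box between 0 and 0.07 m and x of clamp_block2 in the frame of stock_box between -0.11 and 0.11 m and y of clamp_block2 in the frame of stock_box between -0.11 and 0.11 m and z of clamp_block2 in the frame of stock_box between 0 and 0.07 m and x of offcut1 in the frame of catch_tray between -0.098 and 0.098 m and y of offcut1 in the frame of catch_tray between -0.124 and 0.124 m and z of offcut1 in the frame of catch_tray between 0 and 0.055 m and x of offcut2 in the frame of catch_tray between -0.098 and 0.098 m and y of offcut2 in the frame of catch_tray between -0.124 and 0.124 m and z of offcut2 in the frame of catch_tray between 0 and 0.055 m and x of offcut3 in the frame of catch_tray between -0.098 and 0.098 m and y of offcut3 in the frame of catch_tray between -0.124 and 0.124 m and z of offcut3 in the frame of catch_tray between 0 and 0.055 m and x of offcut4 in the frame of catch_tray between -0.098 and 0.098 m and y of offcut4 in the frame of catch_tray between -0.124 and 0.124 m and z of offcut4 in the frame of catch_tray between 0 and 0.055 m and x of offcut5 in the frame of catch_tray between -0.098 and 0.098 m and y of offcut5 in the frame of catch_tray between -0.124 and 0.124 m and z of offcut5 in the frame of catch_tray between 0 and 0.055 m), for 0.2 s.
At the end, for the whole second after the job is handed in: Both clamp blocks at rest in the stock box, all five offcuts in the catch tray, the basket at rest on the tray rims (60 mm up, within 4 mm), upright within 0.05 rad, square to the tray within 0.15 rad (either way round), centred within 15 mm (tray x) and 35 mm (tray y) (all of step 2 and x of basket in the frame of catch_tray between -0.015 and 0.015 m and y of basket in the frame of catch_tray between -0.035 and 0.035 m and z of basket in the frame of catch_tray between 0.056 and 0.064 m and angle between the x axis of basket and the x axis of catch_tray, either way round below 0.15 rad and angle between basket's own z axis and vertical below 0.05 rad and linear speed of basket below 0.02 m/s and linear speed of each of clamp_block1, clamp_block2 below 0.03 m/s); the robot touches nothing.
It fails at once if the gripper's fingers touch a clamp block or an offcut (contact force between the fingers and clamp_block1 above 0.3 N or contact force between the fingers and clamp_block2 above 0.3 N or contact force between the fingers and offcut1 above 0.3 N or contact force between the fingers and offcut2 above 0.3 N or contact force between the fingers and offcut3 above 0.3 N or contact force between the fingers and offcut4 above 0.3 N or contact force between the fingers and offcut5 above 0.3 N).
It fails at once if a clamp block is thrown or dropped from high up (faster than 2 m/s) (linear speed of any of clamp_block1, clamp_block2 above 2 m/s).
It fails at once if the basket is banged on the catch tray (over 80 N) (contact force between basket and catch_tray above 80 N).
It fails at once if the glue jar, hammer or plane is moved more than 30 mm (distance of any of glue_jar, hammer, block_plane from where it was at the start of the episode above 0.03 m).
It also fails if it takes over 54 s, if anything falls off the work surface, if the arm or the gripper's body presses on something with over 40 N, if the wrist force passes 120 N, or if a joint passes its speed limit or range.

## Working session

There is one attempt and no reset: what is moved stays moved. The work goes in short steps, Python scripts to look and compute and a tool call to move; the robot and the scene stay as the last step left them, time stands still between calls to the robot, and variables do not carry over. Pictures are saved under pics/ and viewed, at most 10 in all, crops included, and the job is handed in when it is done.

```bash
ls; mkdir -p pics; python3 - <<'E'
from workcell import bot, camrig, job_done
import cv2,numpy as np
print(bot.observe())
a=[]
for n in("side","top"):
    im=camrig.grab_frame(n); cv2.imwrite(f"pics/{n}0.png",im); print(n,camrig.calibration(n))
E
```

```text
pics
workcell.py
{'clock': 0.0, 'qpos': array([ 1.17980149,  0.522033  , -0.03635741,  1.60000643,  0.0211926 ,
        1.02105668, -0.11283042]), 'qd': array([-2.22702318e-05,  1.92813057e-03,  5.31404494e-04, -1.09041536e-03,
       -1.27162494e-04,  1.11071948e-03, -1.88308711e-03]), 'joint_efforts': array([ 4.29050306e-04, -9.27121425e+01,  1.98045507e+00, -3.69940066e+01,
        1.79511204e-02,  8.19487410e-03, -4.51948426e-05]), 'position': array([ 0.19695667, -0.59280916,  0.23071411]), 'tool_rot': array([-3.14047515e+00,  5.71448492e-05,  3.20776597e-01]), 'force': array([ 0.72786291, -0.13849802,  0.46547017]), 'moment': array([-0.0088988 , -0.02823779, -0.02725684]), 'finger_force': 0.0, 'grip_width': 0.08529149029877187}
side {'vfov': 52.90050461778014, 'cx': 318.50757031748765, 'cy': 236.42451728213075, 'dist_coeffs': array([0.03245171, 0.        , 0.        , 0.        , 0.        ]), 'eye': array([-0.0448802 ,  0.72994558,  0.76383085]), 'attitude': array([-2.15578908, -0.00712265, -2.4882766 ])}
top {'vfov': 45.900506649198476, 'cx': 316.89745226638166, 'cy': 247.27027989477446, 'dist_coeffs': array([-0.10798372,  0.        ,  0.        ,  0.        ,  0.        ]), 'eye': array([ 0.46361771, -0.03388089,  1.4106752 ]), 'attitude': array([-3.07201541, -0.00751417, -1.56371674])}
```

View pics/top0.png

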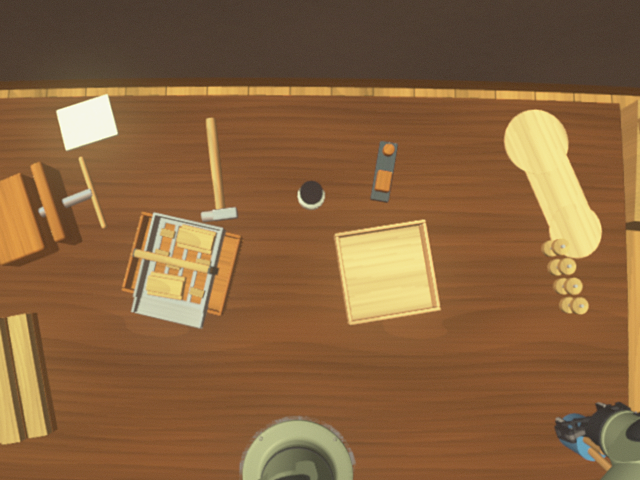

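View pics/side0.png

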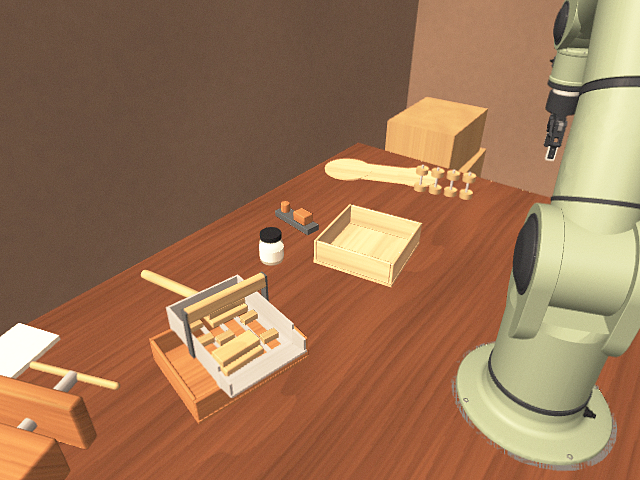

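The top view shows the basket at about (180,270), its handle running from (135,253) to (215,270) and its spout towards the robot. The stock box is at (388,272), the jar at (311,194), the plane at (384,172) and the hammer head at (220,214). The side view shows the handle from (188,312) to (265,277). I'll enlarge the crops to get exact pixels.

```bash
cat > h.py <<'E'
from workcell import bot, camrig, job_done
import cv2,numpy as np
from scipy.spatial.transform import Rotation as Ro
def cam(n,c=None):
    c=c or camrig.calibration(n); f=240/np.tan(np.radians(c["vfov"])/2)
    K=np.array([[f,0,c["cx"]],[0,f,c["cy"]],[0,0,1]])
    return K,np.array(c["dist_coeffs"]),np.array(c["eye"]),Ro.from_euler("xyz",c["attitude"]).as_matrix()
def ray(n,px,c=None):
    K,d,e,R=cam(n,c); u=cv2.undistortPoints(np.float64([[px]]),K,d)[0,0]
    v=R@np.array([u[0],u[1],1]); return e,v/np.linalg.norm(v)
def plane(n,px,z,c=None):
    e,v=ray(n,px,c); return e+v*(z-e[2])/v[2]
def tri(n1,p1,n2,p2):
    e1,v1=ray(n1,p1);e2,v2=ray(n2,p2)
    t=np.linalg.lstsq(np.c_[v1,-v2],e2-e1,rcond=None)[0]
    a=e1+t[0]*v1;b=e2+t[1]*v2; return (a+b)/2,np.linalg.norm(a-b)
def proj(n,P,c=None):
    K,d,e,R=cam(n,c); q=(np.atleast_2d(P)-e)@R
    return cv2.projectPoints(q,np.zeros(3),np.zeros(3),K,d)[0][:,0]
E
python3 - <<'E'
import cv2,numpy as np
t=cv2.imread("pics/top0.png")[205:335,115:245]; s=cv2.imread("pics/side0.png")[260:420,145:315]
t=cv2.resize(t,(400,400),interpolation=cv2.INTER_CUBIC);s=cv2.resize(s,(400,376),interpolation=cv2.INTER_CUBIC)
b=cv2.imread("pics/top0.png")[210:335,325:450];b=cv2.resize(b,(200,200))
o=np.zeros((600,800,3),np.uint8);o[:400,:400]=t;o[:376,400:]=s;o[400:,:200]=b
cv2.imwrite("pics/crop.png",o)
E
```

```text
(no output)
```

View pics/crop.png

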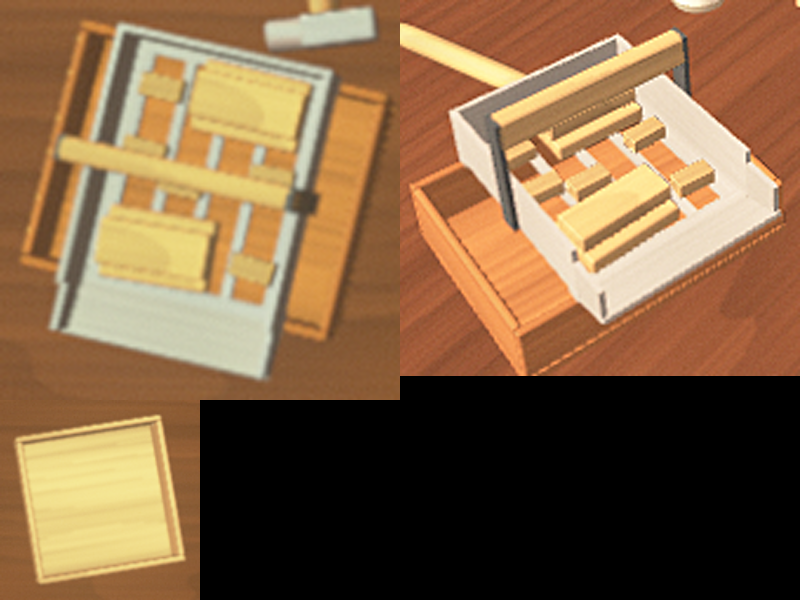

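```bash
python3 - <<'E'
from h import *
np.set_printoptions(precision=4,suppress=True)
T=lambda x,y:(115+(x)/3.077,205+y/3.077)
S=lambda x,y:(145+(x-400)/2.353,260+y/2.353)
for nm,a,b in [("h+y",(61,148),(497,115)),("h-y",(290,195),(678,34)),("basket far+y corner",(118,25),(451,110)),("spout +y",(52,328),(603,320)),("spout -y",(268,378),(780,212)),("tray +x+y",(85,22),(412,188)),("tray -x+y",(23,262),(522,330))]:
    print(nm,*tri("top",T(*a),"side",S(*b)))
tr=np.array([plane("top",T(*p),.06) for p in [(85,22),(23,262),(330,338),(387,95)]])
print("tray",tr,tr.mean(0),[np.linalg.norm(tr[i]-tr[i-1]) for i in range(4)])
bx=np.array([plane("top",(325+x/1.6,210+y/1.6),.07) for x,y in [(15,37),(160,17),(184,157),(40,182)]])
print("box",bx,bx.mean(0),[np.linalg.norm(bx[i]-bx[i-1]) for i in range(4)])
for n,p,z in [("jar",(311,190),.085),("hamhead",(220,214),.02),("plane",(384,172),.04)]: print(n,plane("top",p,z))
for n,p in [("hy",(61,148)),("h-y",(290,195))]: print(n,plane("top",T(*p),.176))
print(proj("side",bx))
E
```

```text
h+y [0.5331 0.3569 0.1786] 0.0014762293100706926
h-y [0.5011 0.1926 0.1701] 0.0021552856677976733
basket far+y corner [0.63   0.3362 0.1159] 0.0008640043601331152
spout +y [0.3991 0.3909 0.0794] 0.004883108055960297
spout -y [0.3644 0.2254 0.0733] 0.000687010811474842
tray +x+y [0.6404 0.3806 0.0539] 0.0006316161351019238
tray -x+y [0.4506 0.4227 0.0602] 0.0010028768958323375
tray [[0.6398 0.379  0.06  ]
 [0.451  0.4231 0.06  ]
 [0.3951 0.1805 0.06  ]
 [0.5838 0.1391 0.06  ]] [0.5174 0.2804 0.06  ] [np.float64(0.24632255656306914), np.float64(0.19390795015809723), np.float64(0.24896603101658124), np.float64(0.19318412587498904)]
box [[ 0.5911 -0.0846  0.07  ]
 [ 0.623  -0.3015  0.07  ]
 [ 0.4146 -0.3364  0.07  ]
 [ 0.3771 -0.1226  0.07  ]] [ 0.5015 -0.2113  0.07  ] [np.float64(0.21735213720395224), np.float64(0.21922595210213439), np.float64(0.21128569096107844), np.float64(0.21710471059378506)]
jar [ 0.6917 -0.0283  0.085 ]
hamhead [0.6413 0.1968 0.02  ]
plane [ 0.7459 -0.2071  0.04  ]
hy [0.5338 0.3583 0.176 ]
h-y [0.5017 0.1922 0.176 ]
[[312.7366 239.4316]
 [349.9884 202.9638]
 [420.143  221.2096]
 [392.5155 263.0526]]
```

```bash
cat >> h.py <<'E'
def delta(p,R):
    "shift and turn in tool axes from the present pose to (p,R)"
    s=bot.observe(); R0=Ro.from_euler("xyz",s["tool_rot"]); R=R if isinstance(R,Ro) else Ro.from_euler("xyz",R)
    d=R0.inv().apply(np.array(p)-s["position"]); w=(R0.inv()*R).as_rotvec()
    print("shift",d.round(4),"turn",w.round(4))
E
python3 -c "
from h import *
delta([.42,-.35,.32],[np.pi,0,.9]); delta([.517,.276,.28],[np.pi,0,1.37])"
```

{"fn": "advance", "kwargs": {
  "moves": [
    [[0.085,0.29,-0.16,-0.09,0,0,-0.58],[0.085,0.29,-0.16,-0.09,0,0,-0.58],[0.085,0.29,-0.16,-0.09,0,0,-0.58],[0.085,0.29,-0.16,-0.09,0,0,-0.58],[0.085,0.29,-0.16,-0.09,0,0,-0.58]]
  ],
  "force": 120
}}

```text
clock: 0.72
position: [0.4026, -0.37, 0.3137]
tool_rot: [-3.141, 0.0, 0.901]
force: [1.5, 0.3, -0.7]
grip_width: 0.0848
finger_force: 0.0
```

```bash
python3 -c "
from h import *
delta([.517,.276,.28],[np.pi,0,1.37])"
```

```text
shift [ 0.5774 -0.3115  0.0337] turn [-2.000e-04  0.000e+00 -4.692e-01]
```

{"fn": "advance", "kwargs": {
  "moves": [
    [[0.085,0.58,-0.31,0.03,0,0,-0.47],[0.085,0.58,-0.31,0.03,0,0,-0.47],[0.085,0.58,-0.31,0.03,0,0,-0.47],[0.085,0.58,-0.31,0.03,0,0,-0.47],[0.085,0.58,-0.31,0.03,0,0,-0.47]]
  ]
}}

```text
clock: 1.35
position: [0.4573, -0.0626, 0.299]
tool_rot: [3.141, 0.0, 1.37]
force: [0.5, -0.5, -0.1]
grip_width: 0.0849
finger_force: 0.0
```

```bash
python3 -c "
from h import *
delta([.517,.276,.28],[np.pi,0,1.37])"
```

```text
shift [ 0.3437 -0.0088  0.0189] turn [0.0002 0.0002 0.0005]
```

{"fn": "advance", "kwargs": {
  "moves": [
    [[0.085,0.33,0,0.02,0,0,0],[0.085,0.33,0,0.02,0,0,0],[0.085,0.33,0,0.02,0,0,0],[0.085,0.33,0,0.02,0,0,0],[0.085,0.33,0,0.02,0,0,0]]
  ]
}}

```text
clock: 1.98
position: [0.5195, 0.243, 0.2798]
tool_rot: [-3.142, 0.0, 1.37]
force: [1.3, -0.7, 0.5]
grip_width: 0.0851
finger_force: 0.0
```

```bash
python3 -c "
from h import *
delta([.517,.276,.28],[np.pi,0,1.37])
c=camrig.calibration('wrist'); print(c)
cv2.imwrite('pics/w1.png',camrig.grab_frame('wrist'))"
```

```text
shift [ 0.0318 -0.009  -0.0003] turn [-0.0001  0.0004  0.0003]
{'vfov': 64.56536397202841, 'cx': 319.1426865903889, 'cy': 242.16488522476575, 'dist_coeffs': array([-0.07417701,  0.        ,  0.        ,  0.        ,  0.        ]), 'eye': array([0.53276369, 0.30804055, 0.42180534]), 'attitude': array([ 2.87363803e+00,  4.34587379e-04, -1.99486704e-01])}
```

View pics/w1.png

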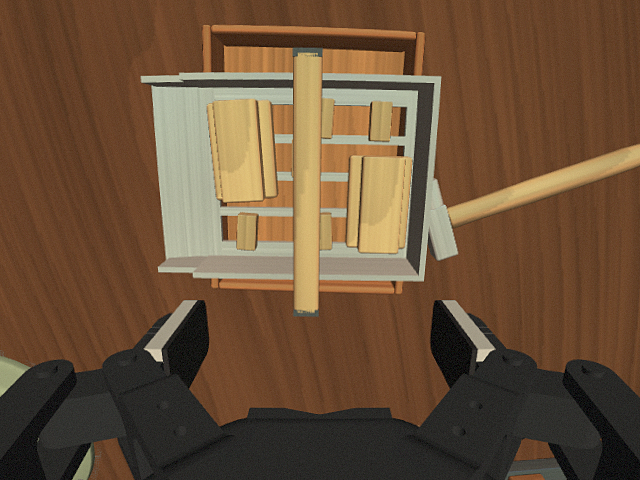

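The wrist view shows the handle bar from (307,52) to (306,312), parallel to the image columns, so the yaw is right. All five offcuts and both blocks are inside, and the hammer head at (440,230) is close to the +x wall.

```bash
python3 - <<'E'
from h import *
np.set_printoptions(precision=4,suppress=True)
c={'vfov': 64.56536397202841, 'cx': 319.1426865903889, 'cy': 242.16488522476575, 'dist_coeffs': [-0.07417701,0,0,0,0], 'eye': [0.53276369, 0.30804055, 0.42180534], 'attitude': [ 2.87363803e+00,  4.34587379e-04, -1.99486704e-01]}
a=plane('wrist',(308,54),.176,c);b=plane('wrist',(306.5,311),.176,c);print(a,b,(a+b)/2,np.linalg.norm(a-b), np.arctan2(-(a-b)[0],(a-b)[1]))
tr=[plane('wrist',p,.06,c) for p in [(207,28),(421,35)]];print(tr)
# height by top+wrist rays on +y end
e1,v1=ray('wrist',(308,54),c);e2,v2=ray('top',(115+61/3.077,205+148/3.077))
t=np.linalg.lstsq(np.c_[v1,-v2],e2-e1,rcond=None)[0];print(e1+t[0]*v1,e2+t[1]*v2)
e1,v1=ray('wrist',(306.5,311),c);e2,v2=ray('top',(115+290/3.077,205+195/3.077))
t=np.linalg.lstsq(np.c_[v1,-v2],e2-e1,rcond=None)[0];print(e1+t[0]*v1,e2+t[1]*v2)
m=(a+b)/2
for z in(.22,.162-.019+.008):delta([m[0],m[1],z],[np.pi,0,1.371])
E
```

```text
[0.536  0.3581 0.176 ] [0.5005 0.1941 0.176 ] [0.5182 0.2761 0.176 ] 0.16776655963471643 -0.21294437373683692
[array([0.4549, 0.4218, 0.06  ]), array([0.6384, 0.3785, 0.06  ])]
[0.536  0.3592 0.1706] [0.5341 0.36   0.1707]
[0.5002 0.1931 0.1737] [0.5018 0.1927 0.1736]
shift [ 0.0239 -0.0048  0.0593] turn [-0.0021 -0.0039  0.0063]
shift [ 0.0236 -0.0047  0.1283] turn [-0.0021 -0.0039  0.0063]
```

{"fn": "advance", "kwargs": {
  "moves": [
    [[0.085,0.018,-0.004,0.02,0,0,0.012],[0.085,0.018,-0.004,0.02,0,0,0.012]]
  ]
}}

```text
clock: 2.28
position: [0.518, 0.2605, 0.2587]
tool_rot: [-3.139, 0.001, 1.361]
force: [-1.1, -0.8, 0.3]
grip_width: 0.0852
finger_force: 0.0
```

```bash
python3 -c "
from h import *
delta([.518,.276,.147],[np.pi,0,1.358])"
```

```text
shift [ 0.0153 -0.0029  0.1117] turn [-0.0024  0.0012  0.0029]
```

{"fn": "advance", "kwargs": {
  "moves": [
    [[0.085,0.01,-0.003,0.05,0,0,0.003],[0.085,0.01,-0.003,0.11,0,0,0.003],[0.085,0.01,-0.003,0.111,0,0,0.003],[0.085,0.01,-0.003,0.111,0,0,0.003]]
  ]
}}

```text
clock: 2.78
position: [0.5191, 0.2702, 0.1514]
tool_rot: [3.14, -0.001, 1.355]
force: [0.4, 0.7, 0.6]
grip_width: 0.0853
finger_force: 0.0
```

```bash
python3 -c "
from h import *
delta([.518,.276,.147],[np.pi,0,1.358])"
```

```text
shift [ 0.0054 -0.0024  0.0044] turn [ 0.0015 -0.0013 -0.0029]
```

{"fn": "advance", "kwargs": {
  "moves": [
    [[0.085,0.005,-0.001,0.003,0,0,0],[0.0,0.005,-0.001,0.003,0,0,0],[0.0,0.005,-0.001,0.003,0,0,0],[0.0,0.005,-0.001,0.003,0,0,0],[0.0,0.005,-0.001,0.003,0,0,0]]
  ],
  "force": 110
}}

```text
clock: 3.4
position: [0.5183, 0.2752, 0.1465]
tool_rot: [3.141, -0.0, 1.356]
force: [-0.4, -0.6, 0.9]
grip_width: 0.0162
finger_force: 107.2
```

{"fn": "advance", "kwargs": {
  "moves": [
    [[0.0,0,0,0,0,0,0],[0.0,0,0,0,0,0,0]]
  ]
}}

```text
clock: 3.65
position: [0.5183, 0.2752, 0.1465]
tool_rot: [3.141, -0.0, 1.356]
force: [-1.4, -1.0, 6.7]
grip_width: 0.0164
finger_force: 108.4
```

{"fn": "advance", "kwargs": {
  "moves": [
    [[0.0,0,0,-0.012,0,0,0],[0.0,0,0,-0.025,0,0,0],[0.0,0,0,-0.025,0,0,0]]
  ]
}}

```text
clock: 4.03
position: [0.5187, 0.2755, 0.1724]
tool_rot: [3.14, -0.001, 1.356]
force: [-0.2, -0.1, -6.9]
grip_width: 0.0166
finger_force: 107.8
```

{"fn": "advance", "kwargs": {
  "moves": [
    [[0.0,0.02,0,0,0,0,0],[0.0,-0.02,0,0,0,0,0],[0.0,0.02,0,0,0,0,0],[0.0,-0.02,0,0,0,0,0],[0.0,0,0,0,0,0,0]]
  ]
}}

```text
clock: 4.65
position: [0.5184, 0.272, 0.1705]
tool_rot: [-3.141, 0.003, 1.352]
force: [0.8, 0.2, -6.0]
grip_width: 0.0163
finger_force: 109.5
```

{"fn": "advance", "kwargs": {
  "moves": [
    [[0.0,0.025,0,0,0,0,0],[0.0,-0.025,0,0,0,0,0],[0.0,0.025,0,0,0,0,0],[0.0,-0.025,0,0,0,0,0],[0.0,0,0,0,0,0,0]]
  ]
}}

```text
clock: 5.28
position: [0.5185, 0.2711, 0.1704]
tool_rot: [-3.141, 0.004, 1.351]
force: [0.6, 1.1, -4.9]
grip_width: 0.0165
finger_force: 110.2
```

```bash
python3 -c "
from h import *
cv2.imwrite('pics/w2.png',camrig.grab_frame('wrist'));cv2.imwrite('pics/t2.png',camrig.grab_frame('top'));s=camrig.grab_frame('side')
cv2.imwrite('pics/s2.png',cv2.resize(s[220:440,120:340],(600,600)))"
```

```text
(no output)
```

View pics/w2.png

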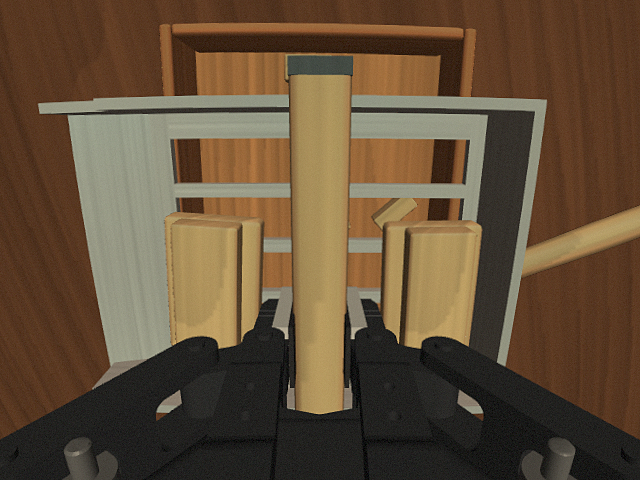

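In the wrist view both blocks are in the basket, at (210,280) and (440,280). One offcut lies in the tray at (395,212), and the +y half has no offcuts left in it. The gripper hides the -y half, so I'll look at the side view.

View pics/s2.png

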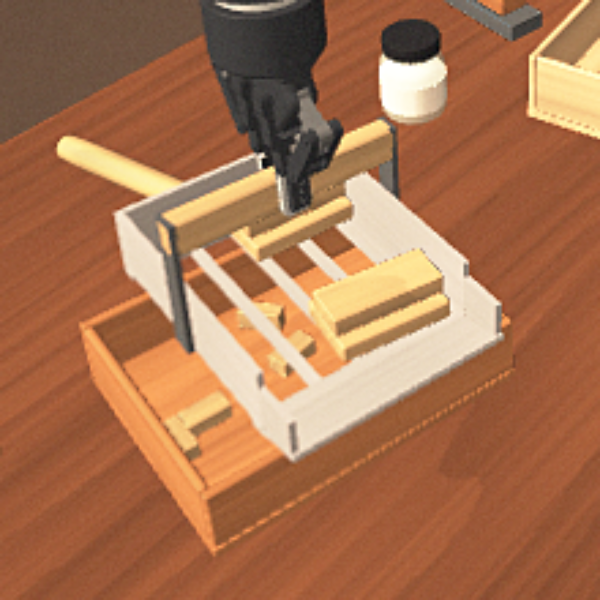

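The side view shows four offcuts in the tray, at (260,318), (290,352), (183,435) and (210,410). The fifth can't be seen, so I'll shake more.

{"fn": "advance", "kwargs": {
  "moves": [
    [[0.0,0.03,0,0,0,0,0],[0.0,-0.03,0,0,0,0,0.08],[0.0,0.03,0,0,0,0,-0.08],[0.0,-0.03,0,0,0,0,0.08],[0.0,0,0,0,0,0,0]]
  ]
}}

```text
clock: 6.05
position: [0.5178, 0.2692, 0.1698]
tool_rot: [-3.141, 0.007, 1.349]
force: [1.0, 0.6, -4.5]
grip_width: 0.0163
finger_force: 110.9
```

{"fn": "advance", "kwargs": {
  "moves": [
    [[0.0,-0.03,0,0,0,0,0],[0.0,0.03,0,0,0,0,0],[0.0,-0.03,0,0,0,0,0],[0.0,0.03,0,0,0,0,0],[0.0,0,0,0,0,0,0]]
  ]
}}

```text
clock: 6.68
position: [0.5173, 0.2812, 0.171]
tool_rot: [-3.14, -0.005, 1.362]
force: [-0.2, 0.0, -5.6]
grip_width: 0.0164
finger_force: 111.7
```

{"fn": "advance", "kwargs": {
  "moves": [
    [[0.0,0.04,0,0,0,0,0],[0.0,0.055,0,0,0,0,0],[0.0,0.055,0,0,0,0,0],[0.0,0.055,0,0,0,0,0]]
  ]
}}

```text
clock: 7.18
position: [0.5299, 0.3283, 0.1708]
tool_rot: [-3.141, 0.001, 1.356]
force: [0.3, -0.7, -5.7]
grip_width: 0.0165
finger_force: 111.7
```

```bash
python3 -c "
from h import *
s=camrig.grab_frame('side');t=camrig.grab_frame('top')
o=np.hstack([cv2.resize(s[220:440,120:320],(400,440)),cv2.resize(t[200:340,110:240],(400,440))])
cv2.imwrite('pics/s3.png',o)"
```

```text
(no output)
```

View pics/s3.png

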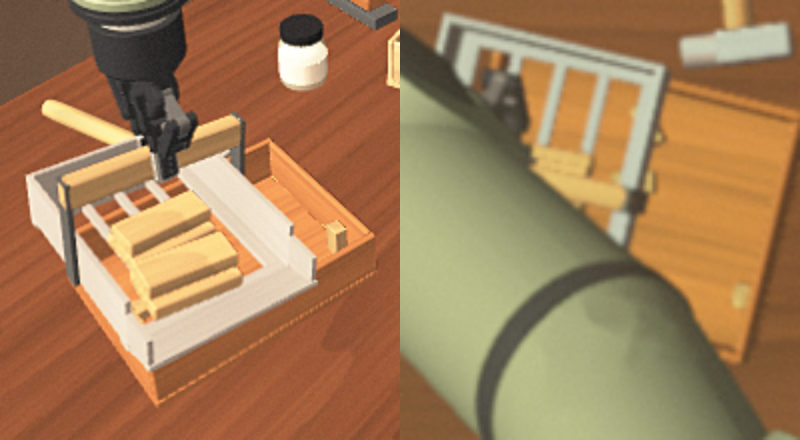

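The side view shows both blocks side by side in the basket's spout half. One offcut is visible at (335,235) at the tray's -y end, and the top view hints at others at (655,130), (648,182) and (742,295). I'll shake again about the tray centre, then lift straight up so the tray can be counted by colour.

{"fn": "advance", "kwargs": {
  "moves": [
    [[0.0,-0.055,0,0,0,0,0],[0.0,-0.02,0,0,0,0,0.1],[0.0,-0.09,0,0,0,0,-0.1],[0.0,-0.02,0,0,0,0,0.1],[0.0,-0.055,0,0,0,0,0]]
  ]
}}

```text
clock: 7.9
position: [0.5167, 0.2832, 0.1718]
tool_rot: [-3.141, -0.007, 1.355]
force: [0.5, -1.9, -5.9]
grip_width: 0.0161
finger_force: 112.2
```

{"fn": "advance", "kwargs": {
  "moves": [
    [[0.0,-0.03,0,-0.01,0,0,0],[0.0,0.03,0,0,0,0,0],[0.0,-0.03,0,-0.01,0,0,0],[0.0,0.03,0,0,0,0,0],[0.0,0,0,0,0,0,0]]
  ]
}}

```text
clock: 8.52
position: [0.5172, 0.2803, 0.1705]
tool_rot: [-3.14, -0.004, 1.361]
force: [-0.7, 7.3, -4.9]
grip_width: 0.0161
finger_force: 112.0
```

{"fn": "advance", "kwargs": {
  "moves": [
    [[0.0,-0.03,0,0,0,0,0],[0.0,0.03,0,0,0,0,0],[0.0,-0.03,0,0,0,0,0],[0.0,0.03,0,0,0,0,0],[0.0,0,0,0,0,0,0]]
  ]
}}

```text
clock: 9.15
position: [0.5176, 0.2806, 0.1714]
tool_rot: [-3.141, -0.005, 1.361]
force: [2.0, 2.7, -3.8]
grip_width: 0.0163
finger_force: 110.7
```

{"fn": "advance", "kwargs": {
  "moves": [
    [[0.0,0,0,-0.05,0,0,0],[0.0,0,0,-0.1,0,0,0],[0.0,0,0,-0.15,0,0,0],[0.0,0,0,-0.15,0,0,0],[0.0,0,0,-0.15,0,0,0]]
  ]
}}

```text
clock: 9.78
position: [0.5181, 0.2744, 0.3203]
tool_rot: [-3.141, 0.001, 1.355]
force: [-1.0, 0.3, -6.0]
grip_width: 0.0163
finger_force: 110.5
```

```bash
python3 -c "
from h import *
s=camrig.grab_frame('side');w=camrig.grab_frame('wrist')
cv2.imwrite('pics/s4raw.png',s);cv2.imwrite('pics/w4raw.png',w)
o=np.hstack([cv2.resize(s[150:430,120:340],(400,500)),cv2.resize(w,(400,300))[:300] if 0 else cv2.copyMakeBorder(cv2.resize(w,(400,300)),0,200,0,0,0)])
cv2.imwrite('pics/s4.png',o)"
```

```text
(no output)
```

View pics/s4.png

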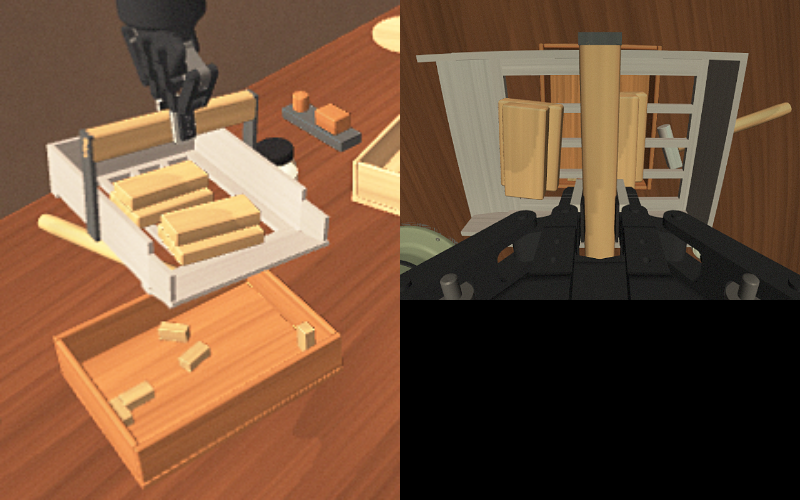

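The side view shows all five offcuts in the tray, at (173,330), (195,355), (305,335), (137,393) and (122,408). Both blocks are in the basket, so I'll carry it to the box.

```bash
cat >> h.py <<'E'
BOX=np.array([.5015,-.2113,0])
def dump(deg,lipoff,lipz,yaw=.157):
    "tool pose with basket tipped by deg, lip at box centre + lipoff along basket x, lip height lipz"
    Rb=Ro.from_euler("z",yaw)*Ro.from_euler("y",-deg,degrees=True)
    lip=BOX+Ro.from_euler("z",yaw).apply([lipoff,0,0])+[0,0,lipz]
    R=Rb*Ro.from_euler("z",np.pi/2)*Ro.from_euler("x",np.pi)
    return lip-Rb.apply([-.139,0,.017-.102])-Rb.apply([0,0,.015]),R   # TCP lies 15 mm below bar centre
E
python3 -c "
from h import *
p,R=dump(45,.03,.095);print(p); p[2]=.33
delta([p[0]-.05,p[1],.33],[np.pi,0,1.728])"
```

```text
[ 0.57932131 -0.19898067  0.24278532]
shift [-0.4602  0.1123 -0.0098] turn [-0.0018  0.0013 -0.3725]
```

{"fn": "advance", "kwargs": {
  "moves": [
    [[0.0,-0.03,0.005,0,0,0,-0.03],[0.0,-0.08,0.02,-0.01,0,0,-0.07],[0.0,-0.13,0.03,-0.01,0,0,-0.11],[0.0,-0.18,0.045,-0.01,0,0,-0.15],[0.0,-0.23,0.055,-0.01,0,0,-0.19]]
  ]
}}

```text
clock: 10.5
position: [0.5225, 0.0368, 0.33]
tool_rot: [-3.14, 0.0, 1.547]
force: [1.1, -0.4, -5.6]
grip_width: 0.0163
finger_force: 110.5
```

```bash
python3 -c "
from h import *
p,R=dump(45,.03,.095)
delta([p[0]-.05,p[1],.33],[np.pi,0,1.728])"
```

```text
shift [-0.2355  0.0125  0.    ] turn [-1.500e-03 -1.000e-04 -1.812e-01]
```

{"fn": "advance", "kwargs": {
  "moves": [
    [[0.0,-0.06,0.003,0,0,0,-0.05],[0.0,-0.12,0.006,0,0,0,-0.09],[0.0,-0.17,0.009,0,0,0,-0.14],[0.0,-0.21,0.012,0,0,0,-0.18],[0.0,-0.23,0.012,0,0,0,-0.18]]
  ]
}}

```text
clock: 11.12
position: [0.5285, -0.1938, 0.3297]
tool_rot: [-3.14, -0.001, 1.724]
force: [0.3, -0.3, -5.6]
grip_width: 0.0162
finger_force: 110.5
```

```bash
python3 -c "
from h import *
for a in (20,32): delta(*dump(a,.03,.15))"
```

```text
shift [-0.0126  0.1075  0.0662] turn [-3.509e-01 -1.000e-04 -4.200e-03]
shift [-0.0127  0.0816  0.0465] turn [-5.603e-01  3.000e-04 -4.300e-03]
```

{"fn": "advance", "kwargs": {
  "moves": [
    [[0.0,-0.003,0.03,0.01,-0.12,0,0],[0.0,-0.006,0.05,0.02,-0.25,0,0],[0.0,-0.008,0.07,0.035,-0.38,0,0],[0.0,-0.008,0.08,0.046,-0.45,0,0],[0.0,-0.008,0.08,0.046,-0.45,0,0]]
  ]
}}

```text
clock: 11.75
position: [0.6081, -0.1866, 0.2833]
tool_rot: [2.695, -0.002, 1.726]
force: [0.1, -0.2, -4.9]
grip_width: 0.0167
finger_force: 110.6
```

```bash
python3 -c "
from h import *
for a,z in ((32,.11),(45,.095),(52,.095)): delta(*dump(a,.03,z))
print(bot.observe()['qpos'])"
```

```text
shift [-0.0078 -0.0159  0.037 ] turn [-0.1118 -0.0008 -0.003 ]
shift [-0.0079 -0.0448  0.0234] turn [-0.3387 -0.0005 -0.0031]
shift [-0.0079 -0.0593  0.0111] turn [-4.608e-01 -3.000e-04 -3.200e-03]
[ 0.82288936  0.38320654 -0.67129273  1.84384653  0.12285041  0.57611118
  0.30310886]
```

{"fn": "advance", "kwargs": {
  "moves": [
    [[0.0,-0.008,-0.016,0.037,-0.06,0,0],[0.0,-0.008,-0.016,0.037,-0.11,0,0],[0.0,-0.008,-0.03,0.03,-0.2,0,0],[0.0,-0.008,-0.045,0.023,-0.3,0,0],[0.0,-0.008,-0.045,0.023,-0.34,0,0]]
  ]
}}

```text
clock: 12.38
position: [0.5821, -0.2032, 0.23]
tool_rot: [2.484, 0.006, 1.72]
force: [-0.8, 0.2, -4.1]
grip_width: 0.0162
finger_force: 111.3
```

{"fn": "advance", "kwargs": {
  "moves": [
    [[0,0,0,0,0,0,0],[0,0,0,0,0,0,0],[0,0,0,0,0,0,0],[0,0,0,0,0,0,0]]
  ]
}}

```text
clock: 12.88
position: [0.5825, -0.2023, 0.2301]
tool_rot: [2.482, 0.006, 1.721]
force: [-1.3, -0.2, -2.4]
grip_width: 0.0161
finger_force: 111.3
```

```bash
python3 -c "
from h import *
for a,z in ((45,.095),(52,.095)): delta(*dump(a,.03,z))
print(bot.observe()['qpos'])
s=camrig.grab_frame('side')
cv2.imwrite('pics/s5.png',cv2.resize(s[100:340,220:460],(600,600)))"
```

```text
shift [ 0.0037  0.0057 -0.0116] turn [-0.1261  0.0089 -0.0014]
shift [ 0.0036 -0.0059 -0.0267] turn [-0.2482  0.009  -0.0008]
[ 1.16779912  0.50590641 -0.98061035  2.08315384  0.59520043  0.18550487
 -0.02310786]
```

View pics/s5.png

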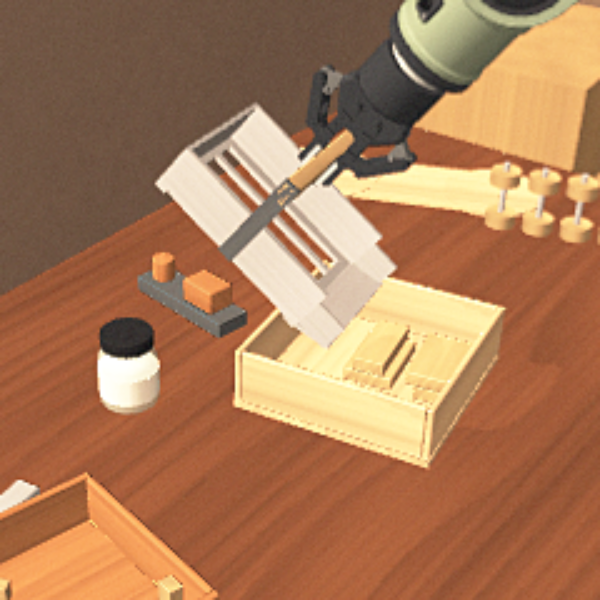

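The side view shows both blocks in the stock box, at (385,350) and (435,365), and the basket is empty. I'll lift and level it, then carry it back.

```bash
python3 -c "
from h import *
delta([.54,-.19,.33],[np.pi,0,1.7])"
```

```text
shift [ 0.018   0.0296 -0.1036] turn [ 0.6594 -0.0013  0.0219]
```

{"fn": "advance", "kwargs": {
  "moves": [
    [[0.0,0.003,0.03,-0.03,0.1,0,0],[0.0,0.006,0.05,-0.06,0.25,0,0],[0.0,0.009,0.05,-0.08,0.4,0,0],[0.0,0.013,0.04,-0.1,0.55,0,0.02],[0.0,0.018,0.03,-0.104,0.66,0,0.02]]
  ]
}}

```text
clock: 13.55
position: [0.5401, -0.1897, 0.3319]
tool_rot: [-3.139, -0.001, 1.702]
force: [-0.3, 0.6, -4.7]
grip_width: 0.0164
finger_force: 111.2
```

```bash
python3 -c "
from h import *
delta([.5,0.03,.33],[np.pi,0,1.53]);delta([.517,.28,.33],[np.pi,0,1.347])"
```

```text
shift [ 0.2231 -0.011   0.0021] turn [-0.0027 -0.0004  0.1721]
shift [0.4687 0.0386 0.0021] turn [-2.700e-03 -2.000e-04  3.551e-01]
```

```bash
python3 -c "
from h import *
f=[]
for i in range(6): w=camrig.grab_frame('wrist'); f.append(bot.observe()['force'][2])
print(np.mean(f),f)
o=cv2.imread('pics/w4raw.png')
hs=lambda im:cv2.cvtColor(im,cv2.COLOR_BGR2HSV)
for n,im in(('old',o),('now',w)):
    h=hs(im); m=((h[...,0]>14)&(h[...,0]<26)&(h[...,1]>90)&(h[...,2]>150))
    print(n,'left',m[150:310,150:275].sum(),'right',m[130:300,355:470].sum())
s=camrig.grab_frame('side');t=camrig.grab_frame('top');cv2.imwrite('pics/s6.png',s);cv2.imwrite('pics/t6.png',t);cv2.imwrite('pics/w6.png',w)
"
```

```text
-3.4560033880241865 [np.float64(-6.2185931677215684), np.float64(-3.279987947645134), np.float64(-3.4623809421014577), np.float64(-2.710993328853908), np.float64(-2.352781061575322), np.float64(-2.711283880247731)]
old left 13465 right 5720
now left 8071 right 2150
```

The settled force is about 3 N, so the basket is empty. Carrying it back to the tray.

{"fn": "advance", "kwargs": {
  "moves": [
    [[0.0,0.05,-0.003,0,0,0,0.04],[0.0,0.11,-0.006,0,0,0,0.08],[0.0,0.17,-0.008,0,0,0,0.12],[0.0,0.22,-0.011,0,0,0,0.17],[0.0,0.25,-0.008,0,0,0,0.19]]
  ]
}}

```text
clock: 14.58
position: [0.4985, 0.0584, 0.331]
tool_rot: [3.141, -0.001, 1.512]
force: [1.0, -1.7, -3.7]
grip_width: 0.0163
finger_force: 111.1
```

```bash
python3 -c "
from h import *
delta([.517,.28,.32],[np.pi,0,1.347])"
```

```text
shift [0.2222 0.0054 0.0112] turn [ 0.0009 -0.0008  0.1651]
```

{"fn": "advance", "kwargs": {
  "moves": [
    [[0.0,0.05,0,0,0,0,0.04],[0.0,0.11,0,0.005,0,0,0.08],[0.0,0.16,0.002,0.01,0,0,0.12],[0.0,0.2,0.005,0.01,0,0,0.165],[0.0,0.222,0.005,0.01,0,0,0.165]]
  ]
}}

```text
clock: 15.2
position: [0.5171, 0.2797, 0.3207]
tool_rot: [-3.141, -0.002, 1.347]
force: [-0.4, -1.4, -2.1]
grip_width: 0.0158
finger_force: 111.2
```

{"fn": "advance", "kwargs": {
  "moves": [
    [[0,0,0,0,0,0,0],[0,0,0,0,0,0,0]]
  ]
}}

```text
clock: 15.45
position: [0.5176, 0.2769, 0.3207]
tool_rot: [-3.141, -0.001, 1.346]
force: [0.2, -0.7, -2.0]
grip_width: 0.0162
finger_force: 111.2
```

```bash
python3 -c "
from h import *
delta([.5175,.28,.152],[np.pi,0,1.347])
im=camrig.grab_frame('wrist');cv2.imwrite('pics/w7.png',im);print(camrig.calibration('wrist'))
s=camrig.grab_frame('side');w=im
cv2.imwrite('pics/f.png',np.hstack([cv2.resize(s[140:440,120:420],(400,400)),cv2.copyMakeBorder(cv2.resize(w,(400,300)),0,100,0,0,0)]))"
```

```text
shift [ 0.0029 -0.0007  0.1687] turn [-0.0005 -0.0006 -0.0009]
{'vfov': 64.56536397202841, 'cx': 319.1426865903889, 'cy': 242.16488522476575, 'dist_coeffs': array([-0.07417701,  0.        ,  0.        ,  0.        ,  0.        ]), 'eye': array([0.53258265, 0.34119423, 0.46284386]), 'attitude': array([ 2.87449126e+00,  7.71970653e-04, -2.24201533e-01])}
```

View pics/f.png

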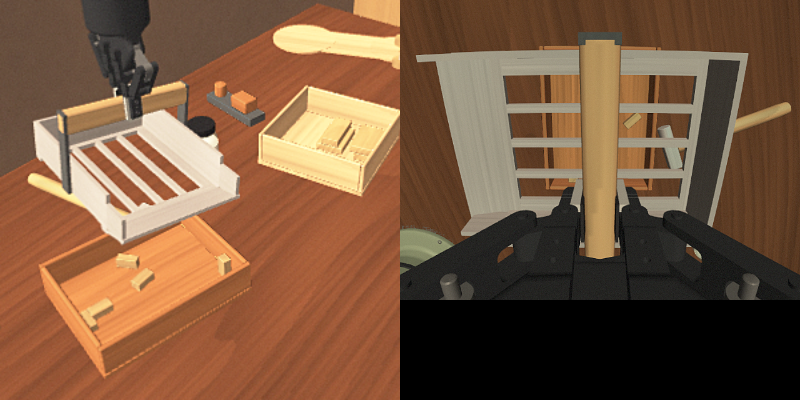

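The basket is empty, the five offcuts lie in the tray and both blocks are in the box. Next I lower the basket.

{"fn": "advance", "kwargs": {
  "moves": [
    [[0,0.002,0,0.04,0,0,0],[0,0.002,0,0.09,0,0,0],[0,0.002,0,0.13,0,0,0],[0,0.002,0,0.15,0,0,0],[0,0.002,0,0.155,0,0,0]]
  ]
}}

```text
clock: 16.18
position: [0.5178, 0.2795, 0.1655]
tool_rot: [-3.14, -0.0, 1.346]
force: [-0.0, 0.9, -2.1]
grip_width: 0.0162
finger_force: 111.0
```

{"fn": "advance", "kwargs": {
  "moves": [
    [[0,0,0,0.003,0,0,0],[0,0,0,0.006,0,0,0],[0,0,0,0.009,0,0,0],[0,0,0,0.011,0,0,0],[0,0,0,0.011,0,0,0]]
  ]
}}

```text
clock: 16.8
position: [0.518, 0.2805, 0.1554]
tool_rot: [3.142, -0.002, 1.347]
force: [-0.3, 0.9, 5.7]
grip_width: 0.0161
finger_force: 112.7
```

{"fn": "advance", "kwargs": {
  "moves": [
    [[0,0,0,0.0,0,0,0],[0,0,0,0,0,0,0]]
  ]
}}

```text
clock: 17.05
position: [0.518, 0.2804, 0.1554]
tool_rot: [3.141, -0.002, 1.347]
force: [-0.1, 1.5, 5.9]
grip_width: 0.016
finger_force: 112.6
```

It touches 9 mm early, so the basket has slipped or swung a little in the grip. I'll ease the grip so it settles softly.

{"fn": "advance", "kwargs": {
  "moves": [
    [[0,0,0,0,0,0,0],[0,0,0,0,0,0,0],[0,0,0,0.002,0,0,0],[0,0,0,0.004,0,0,0]]
  ],
  "force": 20
}}

```text
clock: 17.55
position: [0.5187, 0.2829, 0.1531]
tool_rot: [3.14, -0.006, 1.348]
force: [0.8, 12.7, 27.9]
grip_width: 0.0162
finger_force: 115.9
```

```bash
python3 -c "
from h import *
s=camrig.grab_frame('side');s0=cv2.imread('pics/side0.png');cv2.imwrite('pics/s8.png',s)
# upright/handle: dark upright mask, light grey steel mask extents compared with the start
for n,im in(('start',s0),('now',s)):
    h=cv2.cvtColor(im,cv2.COLOR_BGR2HSV)[255:420,150:320]
    m=((h[...,1]<45)&(h[...,2]>150)).astype(np.uint8)
    k,l,st,c=cv2.connectedComponentsWithStats(m); c=max(cv2.findContours(m,0,1)[0],key=cv2.contourArea)[:,0]+[150,255]
    for d in((-1,0),(1,0),(0,1),(0,-1),(-1,-1),(1,1)): print(n,d,c[(c@np.array(d)).argmax()])
print(bot.observe())"
```

```text
start (-1, 0) [193 336]
start (1, 0) [306 351]
start (0, 1) [229 394]
start (0, -1) [255 292]
start (-1, -1) [193 336]
start (1, 1) [306 351]
now (-1, 0) [216 309]
now (1, 0) [299 343]
now (0, 1) [253 360]
now (0, -1) [251 294]
now (-1, -1) [217 308]
now (1, 1) [296 355]
{'clock': 17.6, 'qpos': array([-0.01068561,  0.70523184, -0.8839114 ,  1.73847566,  0.63436351,
        1.00265084, -1.35508712]), 'qd': array([ 0.00039263, -0.00157499, -0.00140631,  0.00029573, -0.00224976,
        0.00985844,  0.00449357]), 'joint_efforts': array([  4.58000198, -80.78802824, -11.50888056, -21.72590554,
         0.6851656 ,   1.63974144,   0.17706768]), 'position': array([0.51870952, 0.28297189, 0.15303294]), 'tool_rot': array([ 3.13955955, -0.00646282,  1.34796196]), 'force': array([ 0.57436956,  8.20408575, 21.67746656]), 'moment': array([ 0.86572966,  0.04391817, -0.11718727]), 'finger_force': 115.53823471069336, 'grip_width': 0.016278271077001305}
```

```bash
python3 - <<'E'
from h import *
from scipy.optimize import least_squares
im=cv2.imread('pics/w7.png')
h=cv2.cvtColor(im,cv2.COLOR_BGR2HSV)
m=((h[...,1]<60)&(h[...,2]>120))
for col in (230,250,400,420,440):
    c=m[:,col].astype(int); d=np.flatnonzero(np.diff(c)); print(col,d.tolist())
c={'vfov': 64.56536397202841, 'cx': 319.1426865903889, 'cy': 242.16488522476575, 'dist_coeffs': [-0.07417701,0,0,0,0], 'eye': [0.53258265, 0.34119423, 0.46284386], 'attitude': [ 2.87449126e+00,  7.71970653e-04, -2.24201533e-01]}
H=np.array([.5176,.2769,.3207+.015])
for a in(-.1,-.05,0,.05,.1):
  for s in (0,-.008):
    R=Ro.from_euler('z',-.224)*Ro.from_euler('x',a)
    P=[H+R.apply([.05,y,z-.102+s]) for y,z in((.083,.056),(.068,.006),(.034,.006),(0,.006),(.088,.116))]
    print(a,s,proj('wrist',P,c)[:,1].round(1))
E
```

```text
230 [80, 119, 165, 179, 220, 235, 269, 284, 314, 346]
250 [79, 118, 164, 179, 220, 235, 270, 284, 314, 329]
400 [80, 119, 165, 180, 220, 235, 270, 284, 314, 343]
420 [80, 119, 165, 180, 201, 215, 216, 217, 218, 235, 270, 284, 314, 347]
440 [80, 120, 165, 180, 220, 284, 314, 335]
-0.1 0 [112.7 152.9 210.2 265.   63.2]
-0.1 -0.008 [115.5 153.7 209.1 262.2  70.3]
-0.05 0 [106.1 144.3 202.5 257.5  61.7]
-0.05 -0.008 [108.4 144.8 201.  254.3  67.8]
0 0 [ 99.6 135.6 194.8 249.9  61. ]
0 -0.008 [101.3 135.7 192.9 246.4  66. ]
0.05 0 [ 93.2 126.9 187.2 242.5  61.1]
0.05 -0.008 [ 94.3 126.6 184.8 238.5  64.8]
0.1 0 [ 87.1 118.2 179.5 235.   62.1]
0.1 -0.008 [ 87.5 117.5 176.8 230.7  64.4]
```

The wrist picture's slat rows show the basket rolled about +0.12 rad in the grip, -y side low. I'll raise it, turn it back and re-measure.

{"fn": "advance", "kwargs": {
  "moves": [
    [[0,0,0,-0.01,0,0,0],[0,0,0,-0.018,0,-0.06,0],[0,0,0,-0.018,0,-0.12,0],[0,0,0,-0.018,0,-0.12,0]]
  ],
  "force": 110
}}

```text
clock: 18.1
position: [0.5174, 0.2808, 0.1687]
tool_rot: [-3.14, 0.119, 1.348]
force: [-0.4, 0.4, -3.6]
grip_width: 0.0161
finger_force: 111.6
```

```bash
cat > meas.py <<'E'
from h import *
from scipy.optimize import least_squares
o=bot.observe();c=camrig.calibration('wrist');im=camrig.grab_frame('wrist')
h=cv2.cvtColor(im,cv2.COLOR_BGR2HSV);m=((h[...,1]<60)&(h[...,2]>120))
d=[np.flatnonzero(np.diff(m[:,k].astype(int))) for k in(230,250,400)]
for x in d: print(x.tolist())
v=d[1]; obs=np.array([v[0],(v[2]+v[3])/2,(v[4]+v[5])/2,(v[6]+v[7])/2]);print(obs)
Rt=Ro.from_euler('xyz',o['tool_rot']);H=o['position']-Rt.apply([0,0,.015]);yaw=o['tool_rot'][2]-np.pi/2
def f(q):
    R=Ro.from_euler('z',yaw)*Ro.from_euler('x',q[0])
    P=[H+R.apply([-.05,y+q[1],z-.102]) for y,z in((.083,.056),(.068,.006),(.034,.006),(0,.006))]
    p=proj('wrist',P,c)[:,1]; return p
cand=np.array([obs[0],v[2] if 0 else obs[1],obs[2]])
r=least_squares(lambda q:f(q)[[0,2,3]]-np.array([obs[0],obs[1],obs[2]]),[0.,0.]);print('roll,yshift',r.x,r.fun,o['position'],o['tool_rot'],o['force'])
E
python3 meas.py
```

```text
[84, 96, 98, 124, 169, 185, 225, 240, 275, 289, 319, 345]
[83, 96, 98, 124, 169, 185, 225, 240, 275, 289, 320, 329]
[83, 96, 98, 124, 169, 184, 225, 239, 275, 289, 319, 343]
[ 83.  111.  177.  232.5]
roll,yshift [ 0.55339959 -0.01297955] [-1.07019659  7.02791695 -6.75954689] [0.51736262 0.28079692 0.16871411] [-3.14039861  0.11899245  1.34832653] [-0.36833738  0.37991267 -3.59659015]
```

```bash
sed -i 's/^v=d\[1\].*/g=[np.median(x) for x in ([a[0] for a in d],)]\nv=d[1]; v=np.r_[v[0],v[v>150]]; obs=np.array([v[0],(v[1]+v[2])\/2,(v[3]+v[4])\/2,(v[5]+v[6])\/2]);print(obs)/; s/(0,.006))\]/(0,.006),(-.034,.006))]/; s/\[\[0,2,3\]\]-np.array.*,\[0.,0.\])/[[0,2,3,4]]-obs,[0.,0.])/' meas.py; python3 meas.py
```

```text
[84, 96, 98, 124, 170, 185, 225, 240, 275, 289, 319, 345]
[83, 96, 98, 124, 170, 184, 225, 240, 275, 289, 320, 329]
[83, 96, 98, 124, 169, 185, 225, 239, 275, 288, 319, 343]
[ 83.  177.  232.5 282. ]
roll,yshift [-0.01425311  0.00156018] [ 0.1389855  -0.43520162 -0.18754387  0.48975434] [0.51746588 0.28024427 0.16857807] [-3.14046492  0.1184346   1.34767945] [-0.77171525  0.12982557 -2.66809107]
```

{"fn": "advance", "kwargs": {
  "moves": [
    [[0,0,0,0.006,0,0.012,0],[0,0,0,0.012,0,0.012,0],[0,0,0,0.015,0,0.012,0],[0,0,0,0.017,0,0.012,0],[0,0,0,0.017,0,0.012,0]]
  ]
}}

```text
clock: 18.82
position: [0.5172, 0.278, 0.1517]
tool_rot: [-3.141, 0.107, 1.347]
force: [-0.4, 0.5, -3.8]
grip_width: 0.0166
finger_force: 111.6
```

{"fn": "advance", "kwargs": {
  "moves": [
    [[0,0,0,0.002,0,0,0],[0,0,0,0.003,0,0,0],[0,0,0,0.004,0,0,0],[0,0,0,0.004,0,0,0]]
  ]
}}

```text
clock: 19.32
position: [0.5174, 0.2776, 0.1487]
tool_rot: [3.141, 0.107, 1.347]
force: [-2.7, -4.7, 12.3]
grip_width: 0.0165
finger_force: 113.8
```

```bash
python3 meas.py
```

```text
[82, 95, 96, 122, 168, 183, 223, 238, 273, 287, 317, 343, 344, 345]
[82, 94, 96, 122, 168, 183, 223, 238, 273, 287, 318, 329]
[82, 94, 96, 122, 168, 183, 223, 238, 273, 287, 317, 343]
[ 82.  175.5 230.5 280. ]
roll,yshift [0.01353488 0.00112167] [ 0.17240654 -0.71775602  0.04774469  0.51749608] [0.51736014 0.27760899 0.14871101] [3.14143347 0.10707116 1.3466632 ] [-2.65643949 -4.74376855 12.31583173]
```

It's seated with the roll near zero, so I'll let go and retreat upward.

{"fn": "advance", "kwargs": {
  "moves": [
    [[0,0,0,-0.001,0,0,0],[0.04,0,0,-0.001,0,0,0],[0.085,0,0,-0.001,0,0,0],[0.085,0,0,-0.001,0,0,0],[0.085,0,0,-0.001,0,0,0]]
  ],
  "force": 20
}}

```text
clock: 20.0
position: [0.5171, 0.2776, 0.1488]
tool_rot: [-3.141, 0.107, 1.347]
force: [-0.3, -0.2, 0.1]
grip_width: 0.0848
finger_force: 0.0
```

{"fn": "advance", "kwargs": {
  "moves": [
    [[0.085,0,0,-0.001,0,0,0],[0.085,0,0,-0.03,0,0,0],[0.085,0,0,-0.08,0,0,0],[0.085,0,0,-0.13,0,0,0],[0.085,0,0,-0.15,0,0,0]]
  ]
}}

```text
clock: 20.62
position: [0.5211, 0.2942, 0.301]
tool_rot: [3.14, 0.105, 1.347]
force: [0.2, -0.1, -1.1]
grip_width: 0.0846
finger_force: 0.0
```

```bash
python3 -c "
from h import *
delta([.42,.03,.35],[np.pi,0,1.3])"
```

```text
shift [-0.2836 -0.0399 -0.0195] turn [0.0038 0.1049 0.047 ]
```

Next I move clear of the tray and check the final placement by measurement.

{"fn": "advance", "kwargs": {
  "moves": [
    [[0.085,-0.05,-0.01,-0.02,0,0.05,0],[0.085,-0.11,-0.02,-0.02,0,0.1,0],[0.085,-0.17,-0.03,-0.02,0,0.1,0],[0.085,-0.23,-0.04,-0.02,0,0.1,0],[0.085,-0.28,-0.04,-0.02,0,0.1,0]]
  ]
}}

```text
clock: 21.25
position: [0.4203, 0.0338, 0.3479]
tool_rot: [-3.141, 0.008, 1.347]
force: [1.0, -1.0, 0.6]
grip_width: 0.0849
finger_force: 0.0
```

{"fn": "advance", "kwargs": {
  "moves": [
    [[0.085,-0.1,0.1,0,0,0,0],[0.085,-0.1,0.1,0,0,0,0],[0.085,-0.1,0.1,0,0,0,0],[0.085,-0.1,0.1,0,0,0,0]]
  ]
}}

```text
clock: 21.75
position: [0.4967, -0.0846, 0.348]
tool_rot: [-3.14, 0.006, 1.346]
force: [-0.7, 0.2, -0.6]
grip_width: 0.0851
finger_force: 0.0
```

```bash
python3 - <<'E'
from h import *
np.set_printoptions(precision=4,suppress=True)
t=camrig.grab_frame('top');s=camrig.grab_frame('side');cv2.imwrite('pics/tf.png',t);cv2.imwrite('pics/sf.png',s)
def steel(im,r):
    y0,y1,x0,x1=r;h=cv2.cvtColor(im,cv2.COLOR_BGR2HSV)[y0:y1,x0:x1]
    m=((h[...,1]<60)&(h[...,2]>120)).astype(np.uint8)
    k=max(cv2.findContours(m,0,1)[0],key=cv2.contourArea)[:,0]+[x0,y0]; return k
for n in('top0','tf'):
    k=steel(cv2.imread(f'pics/{n}.png'),(200,340,115,235))
    print(n,cv2.minAreaRect(k.astype(np.float32)),[k[(k@np.array(d)).argmax()].tolist() for d in((-1,-1),(1,-1),(-1,1),(1,1))])
for n in('side0','sf'):
    im=cv2.imread(f'pics/{n}.png');k=steel(im,(260,420,150,320));print(n,[k[(k@np.array(d)).argmax()].tolist() for d in((-1,0),(1,0),(0,1),(0,-1))])
E
```

```text
top0 ((173.42193603515625, 293.6975402832031), (67.8874282836914, 55.38552474975586), 12.094757080078125) [[149, 261], [211, 274], [135, 312], [201, 327]]
tf ((172.4705810546875, 293.1176452636719), (67.90996551513672, 55.29811477661133), 14.03624439239502) [[148, 261], [209, 274], [133, 311], [199, 327]]
side0 [[191, 334], [306, 351], [231, 397], [255, 292]]
sf [[189, 335], [304, 353], [229, 399], [254, 293]]
```

The basket is back within a few millimetres of its starting place. The top view turned only 2°, and all the side view's corner points shifted alike, so it sits flat. I'm handing the job in.

```bash
python3 -c "
from workcell import bot, camrig, job_done
print(job_done())"
```

```text
the job is handed in; nothing more can be done
None
```

The job is handed in at about 22 s, and no verdict came back: the pictures showed all five offcuts in the tray and both clamp blocks in the box, and the basket measured flat, centred and square on the tray after release.

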